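Restart the bench supply after a trip

ROBOT

A 6-joint arm with a two-finger parallel gripper is mounted at the origin on a cart in front of the work surface, level with it; the furniture and walls round the work are solid. World frame = base frame: x ahead of the robot, y to its left, z up, the work surface at z = 0. Lengths are in m, angles in rad, forces in N, time in s.
With the tool pointing down it reaches from about 0.15 to 0.775 m from the base axis. Payload 6.1 kg.
Tool frame: the origin (TCP) lies on the centre line of the jaws, within the pads' length; the fingertips stand 11 mm ahead of it and the grasp point (between the pads) lies 8 mm behind it; z points along the fingers, y is the direction in which the jaws open and shut (so a half turn about z gives the same grasp; the last joint's range is limited). The gripper opens to 85 mm and grips with 20 to 120 N. Pads are 22 mm wide; open, the fingers measure 114 mm over their backs; the gripper's body (76 mm by 85 mm) begins 54 mm behind the grasp point. The pads swing forward as they close: fully open they stand 13 mm farther back than shut.
Start: joints at [1.338, 0.126, -0.04, 1.405, 0, 1.571], TCP at [0.121, 0.511, 0.206] pointing down, gripper open.
Joint ranges: [-2.72, 2.72], [-0.95, 1.95], [-1.27, 1.35], [-1.78, 2.02], [-1.46, 1.47], [-3.14, 3.14]. Speed limits (rad/s): [2.39, 2.39, 3.01, 3.14, 3.14, 3.14].

INTERFACE

Orientations are given as a 3x3 rotation matrix whose columns are the frame's x, y, z axes.
In Python, from cell import env gives the robot as it stands.
- The arm moves only by the tool send_rows, never from a script. Its argument "plan" is a list of rows, each a list of 2 entries, a list of its own where there are three numbers: the shift along the tool's x, y, z in m, then the turn, a rotation vector about the tool's x, y, z in degrees. In form: [[[dx, dy, dz], [wx, wy, wz]], ...]. A call has 1 to 12 rows; each row shifts and turns the pose as measured when the row begins, along the tool's axes as they then stand; what a row does not reach is not made up. A row lasts 1/10 s, in which the tool goes at most 50 mm and 8.59 degrees, less where a joint would pass 70% of its speed; a pose out of reach is approached as far as the arm can. A call is refused whole if a number of a shift passes 0.05 or a number of a turn 8.59, either way. A call with a gripper value outside its range is refused whole. "fingers" is the closure, from 0 (fully open) to 1 (shut), set as the call begins (left out, the last holds). The fingers move at their own pace and stop on an object; the grip force is fixed at half the most. Time passes only in rows, so rows that do not move let the fingers close. It gives the time, the measured TCP pose, the force and the opening at its end, in the units of the state.
- env.sense(): the state, without advancing time (a new reading comes with each control period).
- env.snapshot(name): name is "scene" or "top" or "wrist"; returns a dict with "pixels" (480x640x3 uint8, red, green, blue), "z_map" (480x640 float32, m along the optical axis (not along the pixel's ray), 0 where there is no reading), "mtx" (3x3 intrinsics, pixels), "position" and "rotation" of the camera in the world. Camera axes: x right, y down, z forward; pixel columns grow to the right and rows downward; lengths in m; the calibration is good to about 2 mm. A picture is of the moment at which its call begins.
- env.close_job(): hands the job in, once; it reports no verdict.
Trained networks look in the newest picture that a camera, given by its name, has taken for a name from the list of things; names that differ only in an ending like _2 or _b are one class to them, and where a whole thing is asked for, a point or a joint stands for the part that bears it (a point fixed in the world has none). Each returns a list of dicts, best first, with "p" (0 to 1); they miss things now and then, are a little off and sometimes report something else, mostly with a low value. They report only what shows in the picture. A call takes as long as a camera call.
- env.recognise(thing, camera): "extent" ([left, top, width, height] in pixels, round what is visible of it).
- env.spot_point(thing, camera): "uv" ([column, row] in pixels: a listed point, or the origin of a listed thing).
The state is a dict: "clock": time; "joints": joint angles; "qd": joint speeds; "joint_torque": joint torques, N m; "tool_pos": TCP position; "ee_rot": TCP orientation; "contact_force": force on the tool from outside, world axes, zero at the start; "ft_torque": the same for the moment, N m; "opening": finger opening in m.
Only numpy, scipy, OpenCV 4.12 (cv2) and the standard library are available. Lean on these libraries where they do the work, as an engineer would, in place of code of your own. Each camera call takes 0.05 s, during which the arm holds its last target.

TASK

The bench's power supply has tripped: on the grey control box, with the closed fingers, first push the slim round breaker plunger fully home, then push down the raised end of the oblong rocker switch until it is fully over, and last press the square start button all the way in, keep it in for about half a second and let it come out again. Keep to that order, do not press the broad mushroom stop button, and leave the tools and wood that lie about where they are: nothing is to be picked up.

Things in the scene. Friction and masses are not known exactly. Their poses are not given: they have to be found in the camera images.
- control_box: Grey steel box fixed on the bench, 196x196x40 mm; origin: centre of its underside; x from its near to its far side (connector), z up. On top are four aluminium plates, 76x76x6 mm, in a 2 by 2 square of 90 mm pitch, each with one grey control in a black surround. Which is where varies; they differ by shape: slim round plunger, oblong rocker, square button, broad mushroom.
- breaker_top (a point): Centre of the top face of the breaker plunger, a slim round pin 22 mm across that stands out of a low round collar (its rim 12 mm above the plate's underside). The point moves with the plunger.
- breaker (a joint): How far the breaker plunger is pushed down, m: about 0 popped out (top face then 66 mm above the bench), 0.010 fully home (top face 56 mm above the bench, 4 mm above its collar's rim). Slides with about 4 N of friction, has no spring, and stays where it is left.
- rocker_end (a point): Point to push on the rocker switch: on the upper face of its far half (towards the box's +x), raised at the start, 22 mm from the pivot. The rocker is a shallow V-shaped paddle, 63 mm along the box's x, 34 mm wide, pivoted at its middle about the box's y, 56 mm above the bench; its raised outer edge starts 67 mm up. The point moves with the paddle.
- rocker (a joint): Angle of the rocker, rad: about -0.18 off (the far half slopes up at about 0.36 rad, its point about 64 mm above the bench), +0.18 on (the far half is fully down and lies level, 56 mm above the bench). Moves with about 2 N at the point and stays where it is left.
- start_top (a point): Centre of the top face of the start button, a square cap 30x30 mm, 61 mm above the bench when out, in a low square frame. The point moves with the cap.
- start (a joint): How far the start button is pressed, m: 0 out, 0.006 fully in (top face then 55 mm above the bench, 4 mm above its frame). It takes about 1.5 N to start and 5 N to go fully in. A spring brings it out again when it is let go.
- stop_top (a point): Centre of the top of the stop button, a broad mushroom head 44 mm across, 77 mm above the bench: the tallest control. Not to be pressed. The point moves with the head.
- stop (a joint): How far the stop button is pressed, m: 0 out, 0.006 fully in. Like the start button it goes fully in at 5 N. A spring brings it out again when it is let go.
- driver: Bystander: stubby screwdriver, 130x23x21 mm, lying beside the control box; loose; origin at the centre of its underside. Leave it alone.
- offcut: Bystander: small pine offcut, 80x42x36 mm, lying beside the control box; loose; origin at the centre of its underside. Leave it alone.
- spanner: Bystander: small spanner, 129x31x8 mm, lying in front of the control box; loose; origin at the centre of its underside. Leave it alone.
- sander: Bystander: sanding block, 110x58x30 mm, on the right half of the bench; loose; origin at the centre of its underside. Leave it alone.
- plier: Bystander: needle-nose pliers, 160x44x14 mm, on the right half of the bench; loose; origin at the centre of its underside. Leave it alone.
- measure: Bystander: tape measure, 32x93x64 mm, on the right half of the bench; loose; origin at the centre of its underside. Leave it alone.

How it is judged:
By the outcome, as a careful person would: the job done as asked, in the order asked, and still so for the second after the job is handed in, with the robot touching nothing.
It also fails if it takes over 38 s, if anything falls off the work surface, if the arm or the gripper's body presses on something with over 40 N, if the wrist force passes 120 N, or if a joint passes its speed limit or range.

## Working session

There is one attempt and no reset: what is moved stays moved. The work goes in short steps, Python scripts to look and compute and a tool call to move; the robot and the scene stay as the last step left them, time stands still between calls to the robot, and variables do not carry over. Pictures are saved under pics/ and viewed, and the job is handed in when it is done.

Besides the shell and the picture viewer there is one more tool, called after ">>>" by a JSON object that holds its "api" and its "payload", one argument or row to a line. send_rows: Moves the arm, as the interface text tells. Its arguments: {"type":"object","properties":{"plan":{"type":"array"},"fingers":{"type":"number"}},"required":["plan"]}

```bash
ls; mkdir -p pics
cat > h.py <<'E'
from cell import env
import numpy as np, cv2
def world(s,uv,z=None):
    K=s["mtx"];R=np.array(s["rotation"]);p=np.array(s["position"])
    r=R@np.linalg.inv(K)@np.array([uv[0],uv[1],1.])
    if z is not None: return p+r*(z-p[2])/r[2]
    u,v=int(round(uv[0])),int(round(uv[1]))
    d=s["z_map"][max(v-2,0):v+3,max(u-2,0):u+3]; d=d[d>0]
    return p+r*np.median(d) if len(d) else None
E
python3 - <<'E'
from h import *
np.set_printoptions(precision=4,suppress=True)
st=env.sense();print(st)
H=dict(breaker_top=.066,rocker_end=.064,start_top=.061,stop_top=.077,control_box=0)
for c in ("top","scene"):
    s=env.snapshot(c);cv2.imwrite(f"pics/{c}0.png",s["pixels"][:,:,::-1])
    print(c,np.array(s["position"]))
    for t in H:
        for d in env.spot_point(t,c)[:2]:
            print(t,round(d["p"],2),np.array(d["uv"]),world(s,d["uv"],H[t]),world(s,d["uv"]))
E
```

```text
pics
{'clock': 0.0, 'joints': array([ 1.338 ,  0.1264, -0.0406,  1.4054,  0.    ,  1.5708]), 'qd': array([ 0.0001,  0.0005, -0.0004, -0.0015, -0.0013, -0.0001]), 'joint_torque': array([ -0.0028, -43.5912,  35.2925,   0.0173,  -0.0001,  -0.    ]), 'tool_pos': array([0.121 , 0.5104, 0.2053]), 'ee_rot': array([[-0.973 ,  0.2307, -0.0004],
       [ 0.2307,  0.973 , -0.0016],
       [ 0.    , -0.0017, -1.    ]]), 'contact_force': array([-0.2433, -0.5598,  0.0975]), 'ft_torque': array([-0.0021,  0.0319, -0.0466]), 'opening': 0.08552721137525608}
top [ 0.2506 -0.021   1.3549]
breaker_top 0.68 [233.6 234.2] [0.4824 0.2117 0.066 ] [0.4867 0.2159 0.0425]
breaker_top 0.46 [251.3 243.9] [0.4594 0.17   0.066 ] [0.4595 0.1701 0.0656]
rocker_end 0.72 [242.7 197.3] [0.5708 0.1927 0.064 ] [0.5708 0.1927 0.0642]
rocker_end 0.61 [210.1 250.6] [0.4445 0.2658 0.064 ] [0.4428 0.2632 0.0753]
start_top 0.72 [207.2 216.9] [0.5249 0.2757 0.061 ] [0.5253 0.2761 0.0593]
stop_top 0.79 [209.  251.3] [0.4409 0.2654 0.077 ] [0.4412 0.2658 0.0751]
control_box 0.98 [233.1 234.3] [0.4941 0.2248 0.    ] [0.4867 0.2173 0.0413]
scene [-0.1338 -0.4717  0.9899]
breaker_top 0.51 [275.1 216.4] [0.4606 0.1789 0.066 ] [0.4604 0.1786 0.0663]
rocker_end 0.65 [298.7 191.6] [0.5727 0.1953 0.064 ] [0.5715 0.1942 0.0656]
start_top 0.4 [262.8 186.2] [0.5264 0.2888 0.061 ] [0.5248 0.287  0.0632]
stop_top 0.61 [247.8 201.5] [0.4464 0.2646 0.077 ] [0.4449 0.2626 0.0794]
control_box 0.79 [271.8 213.6] [0.505 0.24  0.   ] [0.4739 0.2053 0.0482]
control_box 0.63 [447.9 297.2] [ 0.5781 -0.2901  0.    ] [ 0.546  -0.2983  0.0447]
```

Run:
```python
import cv2
a=cv2.imread("pics/top0.png")
cv2.imwrite("pics/top0c.png",cv2.resize(a[160:300,150:320],None,fx=4,fy=4,interpolation=cv2.INTER_CUBIC))
```

```text
(no output)
```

View pics/top0.png

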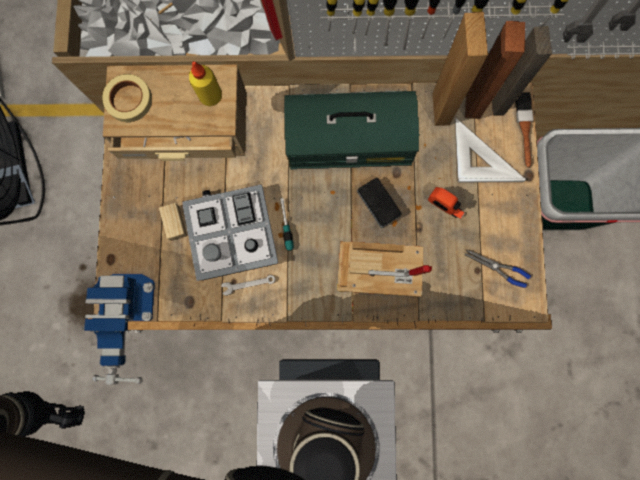

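View pics/scene0.png

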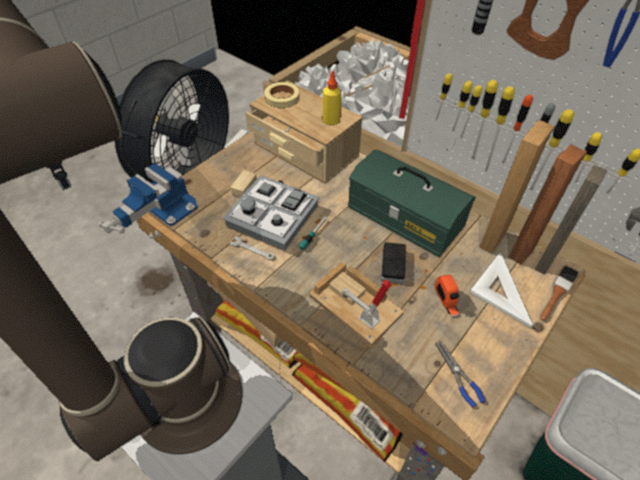

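```bash
ls pics
```

```text
scene0.png
top0.png
top0c.png
```

View pics/top0c.png

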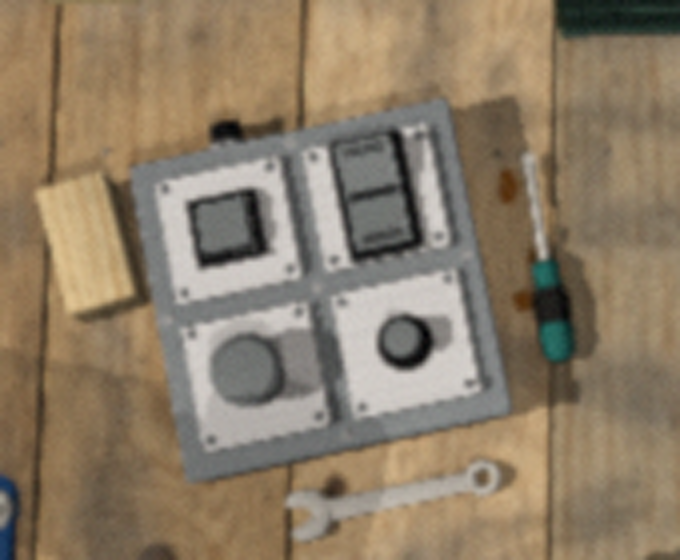

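Run:
```python
from h import *
np.set_printoptions(precision=4,suppress=True)
s=env.snapshot("top")
K=s["mtx"];R=np.array(s["rotation"]);p=np.array(s["position"])
v,u=np.mgrid[0:480,0:640];z=s["z_map"]
P=(np.stack([u,v,np.ones_like(u)],-1)@np.linalg.inv(K).T*z[...,None])@R.T+p
print("mtx",K, R)
m=(z>0)
# vise max height
r=P[270:390,80:160];print("vise",r[...,2].max(), np.percentile(r[...,2],95))
# box mask: height .03-.1 in region
reg=np.zeros_like(m);reg[175:290,178:285]=1
b=reg&m&(P[...,2]>.03)&(P[...,2]<.09)&(P[...,0]>.36)&(P[...,0]<.62)
n,l,stt,c=cv2.connectedComponentsWithStats(b.astype(np.uint8))
i=1+np.argmax(stt[1:,4]);q=P[l==i][:,:2]
print(cv2.minAreaRect((q*1000).astype(np.float32)))
# per-control top: clusters over given heights
for n_,a,lo in (("breaker",(.4595,.172),.060),("start",(.525,.277),.056),("stop",(.441,.2655),.068)):
    k=(np.hypot(P[...,0]-a[0],P[...,1]-a[1])<.03)&(P[...,2]>lo)
    print(n_,k.sum(),np.median(P[k],0),P[k].mean(0),(P[k].min(0)+P[k].max(0))/2)
```

```text
mtx [[565.8228   0.     321.6687]
 [  0.     565.8228 242.3693]
 [  0.       0.       1.    ]] [[-0.0011 -0.9868  0.162 ]
 [-0.9998  0.0047  0.0215]
 [-0.0219 -0.1619 -0.9866]]
vise 1.3549319518707126 0.1265096337876972
((495.2965393066406, 228.6943359375), (200.6387939453125, 197.4334716796875), 12.261177062988281)
breaker 66 [0.4595 0.1734 0.0649] [0.4591 0.174  0.065 ] [0.4593 0.1741 0.0653]
start 152 [0.5273 0.2809 0.0598] [0.5275 0.2805 0.06  ] [0.528  0.2803 0.0613]
stop 263 [0.4396 0.2614 0.0745] [0.4397 0.2615 0.0745] [0.4401 0.2622 0.0752]
```

>>> {"api": "send_rows", "payload": {
  "plan": [
    [[-0.034, -0.021, 0], [0, 0, 0]],
    [[-0.034, -0.021, 0], [0, 0, 0]],
    [[-0.034, -0.021, 0], [0, 0, 0]],
    [[-0.034, -0.021, 0], [0, 0, 0]],
    [[-0.034, -0.021, 0], [0, 0, 0]],
    [[-0.034, -0.021, 0], [0, 0, 0]],
    [[-0.034, -0.021, 0], [0, 0, 0]],
    [[-0.034, -0.021, 0], [0, 0, 0]],
    [[-0.034, -0.021, 0], [0, 0, 0]],
    [[-0.034, -0.021, 0], [0, 0, 0]]
  ],
  "fingers": 1
}}

```text
clock: 1.65
tool_pos: [0.4114, 0.2223, 0.2062]
ee_rot: [[-0.975, 0.22, 0.003], [0.22, 0.975, 0.003], [-0.002, 0.004, -1.0]]
contact_force: [0.9, 1.0, 0.2]
opening: 0.0
```

>>> {"api": "send_rows", "payload": {
  "plan": [
    [[0, 0, 0], [0, 0, -6]],
    [[0, 0, 0], [0, 0, -6]],
    [[0, 0, 0], [0, 0, -6]],
    [[0, 0, 0], [0, 0, 0]],
    [[0, 0, 0], [0, 0, 0]]
  ]
}}

```text
clock: 2.15
tool_pos: [0.4156, 0.2172, 0.2061]
ee_rot: [[-0.996, -0.09, 0.004], [-0.09, 0.996, 0.002], [-0.004, 0.002, -1.0]]
contact_force: [-0.5, -0.0, -0.1]
opening: 0.0002
```

```bash
cat > look.py <<'E'
from h import *
import sys
np.set_printoptions(precision=4,suppress=True)
H=dict(breaker_top=.066,rocker_end=.064,start_top=.061,stop_top=.077)
st=env.sense();print(st["clock"],st["tool_pos"],st["joints"],st["opening"],st["contact_force"]);print(st["ee_rot"])
for c in sys.argv[2:]:
    s=env.snapshot(c);cv2.imwrite(f"pics/{c}{sys.argv[1]}.png",s["pixels"][:,:,::-1])
    for t in H:
        for d in env.spot_point(t,c)[:2]:
            print(c,t,round(d["p"],2),np.array(d["uv"]),world(s,d["uv"],H[t]),world(s,d["uv"]))
E
python3 look.py 1 wrist
```

```text
2.15 [0.4156 0.2172 0.2061] [ 0.4813  0.0161 -0.1583  1.3921  0.0005  0.3909] 0.00019042848909214572 [-0.5109 -0.0271 -0.0605]
[[-0.9959 -0.0903  0.0037]
 [-0.0903  0.9959  0.0025]
 [-0.0039  0.0021 -1.    ]]
wrist breaker_top 0.97 [259.3 268.8] [0.4644 0.1754 0.066 ] [0.4643 0.1754 0.0662]
wrist rocker_end 0.92 [281.7 382.8] [0.5711 0.1995 0.064 ] [0.4052 0.2063 0.2802]
wrist rocker_end 0.2 [283.6 146. ] [0.3685 0.1883 0.064 ] [0.375  0.1844 0.0068]
wrist start_top 0.94 [379.8 351.2] [0.5336 0.2812 0.061 ] [0.5331 0.281  0.0618]
wrist stop_top 0.4 [186.4 292.3] [0.4843 0.1215 0.077 ] [0.5165 0.1027 0.0136]
```

View pics/wrist1.png

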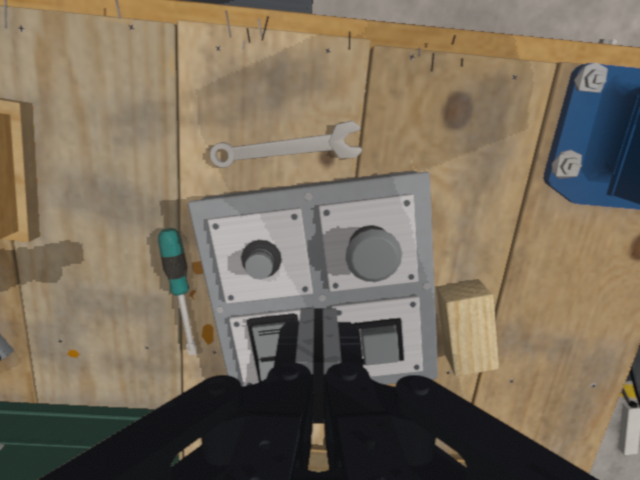

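Run:
```python
from h import *
np.set_printoptions(precision=4,suppress=True)
for c in("wrist","scene","top"):
    s=env.snapshot(c)
    K=s["mtx"];R=np.array(s["rotation"]);p=np.array(s["position"])
    v,u=np.mgrid[0:480,0:640];z=s["z_map"]
    P=(np.stack([u,v,np.ones_like(u)],-1)@np.linalg.inv(K).T*z[...,None])@R.T+p
    print(c,p)
    for n_,a,lo,hi in (("breaker",(.461,.174),.060,.072),("start",(.529,.280),.0565,.068),("stop",(.441,.2625),.070,.084)):
        k=(z>0)&(np.hypot(P[...,0]-a[0],P[...,1]-a[1])<.03)&(P[...,2]>lo)&(P[...,2]<hi)
        if k.sum():print(n_,k.sum(),P[k].mean(0),(P[k].min(0)+P[k].max(0))/2, np.ptp(P[k],0))
```

```text
wrist [0.3331 0.2093 0.3739]
breaker 608 [0.4614 0.1751 0.0658] [0.4624 0.175  0.0645] [0.0221 0.0216 0.0089]
start 1127 [0.5297 0.2813 0.0612] [0.5311 0.2816 0.0602] [0.0352 0.0339 0.007 ]
stop 2324 [0.4416 0.2619 0.0757] [0.4436 0.2626 0.0746] [0.0429 0.0426 0.0089]
scene [-0.1338 -0.4717  0.9899]
breaker 51 [0.4606 0.1724 0.0658] [0.4615 0.1723 0.0658] [0.0223 0.0216 0.0115]
start 95 [0.5289 0.279  0.0613] [0.5302 0.2805 0.0614] [0.034  0.0371 0.0089]
stop 147 [0.4397 0.2584 0.076 ] [0.4424 0.2599 0.0766] [0.0424 0.0405 0.012 ]
top [ 0.2506 -0.021   1.3549]
breaker 67 [0.4585 0.1733 0.0646] [0.4588 0.1732 0.0656] [0.0212 0.0189 0.0104]
start 95 [0.53   0.2764 0.0605] [0.5297 0.2788 0.0615] [0.0302 0.0302 0.0098]
stop 4 [0.423  0.2524 0.0729] [0.4226 0.2519 0.0734] [0.0025 0.0045 0.0053]
```

>>> {"api": "send_rows", "payload": {
  "plan": [
    [[-0.021, -0.0235, 0.02], [0, 0, 0]],
    [[-0.021, -0.0235, 0.02], [0, 0, 0]],
    [[0, 0, 0.02], [0, 0, -3.5]],
    [[0, 0, 0.02], [0, 0, -3.5]],
    [[0, 0, 0.01], [0, 0, 0]],
    [[0, 0, 0], [0, 0, 0]]
  ]
}}

```text
clock: 3.15
tool_pos: [0.4647, 0.1743, 0.1143]
ee_rot: [[-0.976, -0.216, 0.007], [-0.216, 0.976, 0.004], [-0.007, 0.003, -1.0]]
contact_force: [-0.4, -0.0, -0.3]
opening: -0.0001
```

```bash
cat > to.py <<'E'
from h import *
import sys
np.set_printoptions(precision=4,suppress=True)
st=env.sense();g=np.array([float(a) for a in sys.argv[1:4]])
R=np.array(st["ee_rot"]);x=R[:,0]
print(st["clock"],st["tool_pos"],"yaw",np.degrees(np.arctan2(x[1],x[0])),"z axis",R[:,2],"F",st["contact_force"])
print("tool delta",R.T@(g-st["tool_pos"]))
E
python3 to.py .4615 .1745 .09
```

```text
3.15 [0.4647 0.1743 0.1143] yaw -167.51346306025727 z axis [ 0.0066  0.0041 -1.    ] F [-0.4492 -0.0119 -0.3219]
tool delta [0.0032 0.0008 0.0243]
```

>>> {"api": "send_rows", "payload": {
  "plan": [
    [[0.003, 0.001, 0.014], [0, 0, 0]],
    [[0, 0, 0.012], [0, 0, 0]],
    [[0, 0, 0.006], [0, 0, 0]],
    [[0, 0, 0.004], [0, 0, 0]],
    [[0, 0, 0.004], [0, 0, 0]]
  ]
}}

```text
clock: 3.65
tool_pos: [0.4637, 0.1764, 0.0764]
ee_rot: [[-0.977, -0.214, 0.012], [-0.214, 0.977, 0.006], [-0.013, 0.003, -1.0]]
contact_force: [0.9, 1.0, 0.2]
opening: 0.0001
```

>>> {"api": "send_rows", "payload": {
  "plan": [
    [[0.002, -0.001, 0.003], [0, 0.6, 0]],
    [[0, 0, 0.003], [0, 0, 0]],
    [[0, 0, 0.003], [0, 0, 0]],
    [[0, 0, 0.003], [0, 0, 0]]
  ]
}}

```text
clock: 4.05
tool_pos: [0.4627, 0.1752, 0.0644]
ee_rot: [[-0.977, -0.214, 0.002], [-0.214, 0.977, 0.004], [-0.003, 0.004, -1.0]]
contact_force: [0.8, 0.8, 0.3]
opening: 0.0002
```

```bash
python3 look.py 2 wrist scene
```

```text
4.05 [0.4627 0.1752 0.0644] [ 0.36    0.106  -0.376   1.0853  0.0031  0.1447] 0.00023664054406951284 [0.7797 0.8051 0.3401]
[[-0.9769 -0.2136  0.0022]
 [-0.2136  0.9769  0.0042]
 [-0.003   0.0036 -1.    ]]
wrist breaker_top 0.83 [317.9 297.4] [0.4623 0.1748 0.066 ] [0.4621 0.1747 0.0662]
wrist stop_top 0.62 [535.6 310.6] [0.4439 0.2623 0.077 ] [0.4437 0.2621 0.0774]
scene breaker_top 0.51 [272.6 216.5] [0.4561 0.1836 0.066 ] [0.468  0.1969 0.0474]
scene breaker_top 0.44 [456.2 369.6] [ 0.3846 -0.4069  0.066 ] [ 0.4146 -0.4032  0.0126]
scene rocker_end 0.48 [297.  193.8] [0.5631 0.1931 0.064 ] [0.5641 0.1941 0.0626]
scene rocker_end 0.33 [445.6 298.1] [ 0.5265 -0.299   0.064 ] [ 0.5458 -0.2939  0.0369]
scene stop_top 0.43 [246.8 200.6] [0.4471 0.2691 0.077 ] [0.4463 0.2681 0.0782]
```

View pics/wrist2.png

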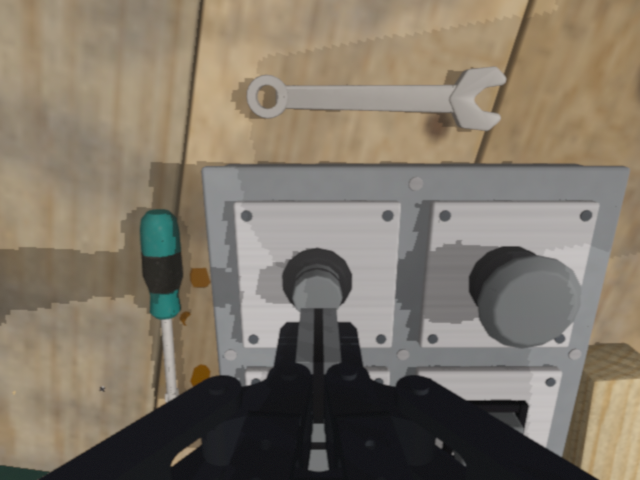

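Run:
```python
import cv2
a=cv2.imread("pics/scene2.png")
cv2.imwrite("pics/scene2c.png",cv2.resize(a[130:270,180:350],None,fx=4,fy=4,interpolation=cv2.INTER_CUBIC))
```

```text
(no output)
```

View pics/scene2c.png

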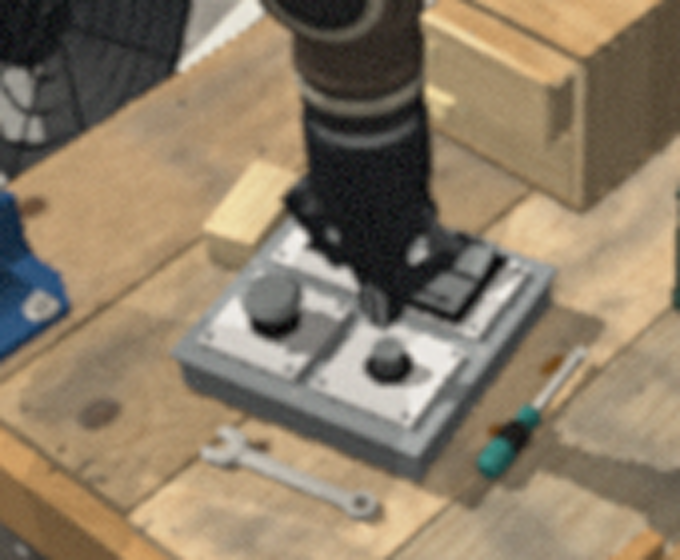

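Run:
```python
from h import *
np.set_printoptions(precision=4,suppress=True)
for c in("wrist","scene","top"):
    s=env.snapshot(c)
    K=s["mtx"];R=np.array(s["rotation"]);p=np.array(s["position"])
    v,u=np.mgrid[0:480,0:640];z=s["z_map"]
    P=(np.stack([u,v,np.ones_like(u)],-1)@np.linalg.inv(K).T*z[...,None])@R.T+p
    print(c,p)
    if c=="wrist":
        for r in range(270,345,5): print(r,[z[r,k] for k in (305,318,330)],P[r,318], P[r,308])
    if c=="scene":
        for r in range(180,222,3): print(r,s["pixels"][r,274],P[r,274],P[r,278])
```

```text
wrist [0.382  0.1567 0.2325]
270 [np.float32(0.19088435), np.float32(0.18650664), np.float32(0.19124767)] [0.4521 0.1726 0.06  ] [0.4537 0.1684 0.0585]
275 [np.float32(0.1832341), np.float32(0.18063559), np.float32(0.1845376)] [0.4519 0.1726 0.0662] [0.454  0.1686 0.0633]
280 [np.float32(0.18095039), np.float32(0.18133318), np.float32(0.1816777)] [0.4541 0.1731 0.0662] [0.4551 0.1689 0.066 ]
285 [np.float32(0.18178998), np.float32(0.18269), np.float32(0.18251272)] [0.4567 0.1736 0.0657] [0.4578 0.1694 0.0652]
290 [np.float32(0.18223813), np.float32(0.18262017), np.float32(0.18293038)] [0.4586 0.174  0.0665] [0.4595 0.1698 0.0666]
295 [np.float32(0.18278648), np.float32(0.18369026), np.float32(0.1837524)] [0.4611 0.1746 0.0662] [0.4621 0.1704 0.0659]
300 [np.float32(0.18325174), np.float32(0.1836528), np.float32(0.18481268)] [0.4631 0.175  0.0669] [0.4646 0.1709 0.0658]
305 [np.float32(0.18376438), np.float32(0.18606615), np.float32(0.18473302)] [0.4662 0.1757 0.0655] [0.4666 0.1713 0.0664]
310 [np.float32(0.1530877), np.float32(0.1535584), np.float32(0.15308297)] [0.4531 0.1727 0.095
[... 985 characters left out ...]
8 28] [0.4467 0.1577 0.1877] [0.4583 0.156  0.1803]
192 [13 18 21] [0.4485 0.1607 0.1745] [0.4575 0.1562 0.1707]
195 [19 21 26] [0.4509 0.1644 0.1603] [0.4586 0.1583 0.1585]
198 [14 14 20] [0.4537 0.1685 0.1453] [0.4569 0.1574 0.1499]
201 [33 34 37] [0.4525 0.1682 0.136 ] [0.4593 0.161  0.1353]
204 [82 83 81] [0.4542 0.1713 0.122 ] [0.459  0.1617 0.1246]
207 [78 79 80] [0.4513 0.1692 0.1148] [0.4619 0.1658 0.1088]
210 [82 81 80] [0.4539 0.1732 0.0992] [0.4591 0.1639 0.1013]
213 [206 201 195] [0.4804 0.2035 0.0466] [0.4864 0.1942 0.0481]
216 [130 130 127] [0.4595 0.1817 0.0665] [0.464  0.1712 0.07  ]
219 [100 103 100] [0.4517 0.1743 0.0664] [0.4566 0.1644 0.0692]
top [ 0.2506 -0.021   1.3549]
```

>>> {"api": "send_rows", "payload": {
  "plan": [
    [[0, 0, 0.01], [0, 0, 0]],
    [[0, 0, 0.008], [0, 0, 0]],
    [[0, 0, 0.004], [0, 0, 0]],
    [[0, 0, 0], [0, 0, 0]]
  ]
}}

```text
clock: 5.1
tool_pos: [0.4627, 0.1754, 0.0405]
ee_rot: [[-0.977, -0.214, 0.002], [-0.214, 0.977, 0.004], [-0.003, 0.004, -1.0]]
contact_force: [0.8, 1.1, 1.0]
opening: 0.0002
```

```bash
cat > tip.py <<'E'
from h import *
import sys
np.set_printoptions(precision=4,suppress=True)
st=env.sense();print(st["clock"],st["tool_pos"],st["ee_rot"][:,2],st["contact_force"],st["opening"])
s=env.snapshot("wrist");cv2.imwrite(f"pics/w{sys.argv[1]}.png",s["pixels"][:,:,::-1])
K=s["mtx"];R=np.array(s["rotation"]);p=np.array(s["position"])
v,u=np.mgrid[0:480,0:640];z=s["z_map"]
P=(np.stack([u,v,np.ones_like(u)],-1)@np.linalg.inv(K).T*z[...,None])@R.T+p
T=(P-st["tool_pos"])@np.array(st["ee_rot"])
for r in range(290,330,3): print(r,z[r,318],P[r,318],"tool",T[r,318])
for n_,a,lo,hi in (("breaker",(.461,.174),.052,.072),("start",(.530,.280),.0535,.068),("stop",(.441,.2625),.070,.084)):
    k=(z>0)&(z>.16)&(np.hypot(P[...,0]-a[0],P[...,1]-a[1])<.014)&(P[...,2]>lo)&(P[...,2]<hi)
    if k.sum():print(n_,k.sum(),np.median(P[k],0))
E
python3 tip.py 3
```

```text
5.1 [0.4627 0.1754 0.0405] [ 0.0025  0.0043 -1.    ] [0.8179 1.0779 1.034 ] 0.00023493522181883197
290 0.16522776 [0.4515 0.1725 0.0581] tool [ 0.0115 -0.0003 -0.0176]
293 0.16437842 [0.4522 0.1727 0.0593] tool [ 0.0108 -0.0003 -0.0188]
296 0.16109645 [0.4519 0.1726 0.0626] tool [ 0.0111 -0.0003 -0.0221]
299 0.15951021 [0.4522 0.1727 0.0644] tool [ 0.0108 -0.0003 -0.0239]
302 0.15766451 [0.4525 0.1727 0.0664] tool [ 0.0105 -0.0003 -0.026 ]
305 0.15887386 [0.454  0.1731 0.0657] tool [ 0.0089 -0.0003 -0.0253]
308 0.15591583 [0.4537 0.173  0.0687] tool [ 0.0092 -0.0003 -0.0283]
311 0.15204239 [0.4529 0.1728 0.0726] tool [ 0.01   -0.0003 -0.0321]
314 0.14912921 [0.4526 0.1727 0.0755] tool [ 0.0104 -0.0003 -0.035 ]
317 0.14868762 [0.4533 0.1729 0.0762] tool [ 0.0096 -0.0003 -0.0358]
320 0.14651588 [0.4532 0.1728 0.0785] tool [ 0.0097 -0.0003 -0.038 ]
323 0.1437293 [0.4528 0.1727 0.0813] tool [ 0.0101 -0.0003 -0.0408]
326 0.14241846 [0.4531 0.1728 0.0828] tool [ 0.0098 -0.0003 -0.0423]
329 0.1405602 [0.4531 0.1728 0.0848] tool [ 0.0098 -0.0003 -0.0443]
breaker 1382 [0.4542 0.1718 0.0549]
```

View pics/w3.png

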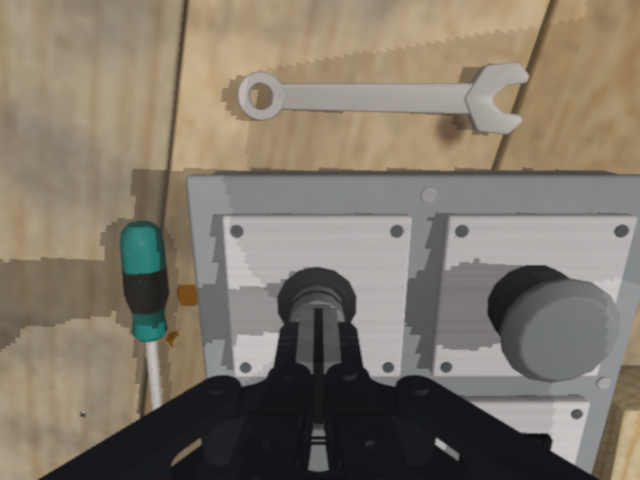

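>>> {"api": "send_rows", "payload": {
  "plan": [
    [[0, 0, 0.003], [0, 0, 0]],
    [[0, 0, 0.003], [0, 0, 0]],
    [[0, 0, 0.003], [0, 0, 0]]
  ]
}}

```text
clock: 5.45
tool_pos: [0.4629, 0.1755, 0.0323]
ee_rot: [[-0.977, -0.214, 0.003], [-0.214, 0.977, 0.005], [-0.004, 0.004, -1.0]]
contact_force: [-1.7, -0.5, 4.3]
opening: -0.0002
```

>>> {"api": "send_rows", "payload": {
  "plan": [
    [[0, 0, 0.003], [0, 0, 0]]
  ]
}}

```text
clock: 5.55
tool_pos: [0.4631, 0.1755, 0.0303]
ee_rot: [[-0.977, -0.214, 0.004], [-0.214, 0.977, 0.005], [-0.005, 0.004, -1.0]]
contact_force: [-11.6, -5.3, 36.6]
opening: 0.0001
```

>>> {"api": "send_rows", "payload": {
  "plan": [
    [[0, 0, 0.003], [0, 0, 0]]
  ]
}}

```text
clock: 5.65
tool_pos: [0.4631, 0.1756, 0.0302]
ee_rot: [[-0.977, -0.214, 0.005], [-0.214, 0.977, 0.005], [-0.006, 0.004, -1.0]]
contact_force: [-15.3, -5.5, 43.3]
opening: 0.0002
```

>>> {"api": "send_rows", "payload": {
  "plan": [
    [[0, 0, -0.01], [0, 0, 0]],
    [[0, 0, -0.02], [0, 0, 0]],
    [[0, 0, -0.02], [0, 0, 0]],
    [[0, 0, -0.02], [0, 0, 0]],
    [[0, 0, 0], [0, 0, 0]]
  ]
}}

```text
clock: 6.15
tool_pos: [0.4626, 0.1752, 0.1021]
ee_rot: [[-0.977, -0.214, 0.006], [-0.214, 0.977, 0.006], [-0.007, 0.004, -1.0]]
contact_force: [0.5, -0.0, 0.4]
opening: -0.0001
```

```bash
python3 tip.py 4
```

```text
6.15 [0.4626 0.1752 0.1021] [ 0.0057  0.0056 -1.    ] [ 0.4811 -0.0173  0.4031] -0.00012210026514122878
290 0.2459573 [0.4854 0.18   0.0464] tool [-0.0229 -0.0004  0.0559]
293 0.24690253 [0.4874 0.1805 0.0461] tool [-0.025  -0.0004  0.0562]
296 0.24694812 [0.489  0.1808 0.0466] tool [-0.0267 -0.0004  0.0557]
299 0.2474447 [0.4909 0.1812 0.0467] tool [-0.0285 -0.0004  0.0555]
302 0.2480741 [0.4928 0.1816 0.0468] tool [-0.0305 -0.0004  0.0555]
305 0.24890417 [0.4948 0.1821 0.0466] tool [-0.0325 -0.0004  0.0557]
308 0.15334617 [0.4522 0.1724 0.1326] tool [ 0.0105 -0.0003 -0.0306]
311 0.15165287 [0.4525 0.1725 0.1345] tool [ 0.0103 -0.0003 -0.0324]
314 0.14917009 [0.4523 0.1724 0.137 ] tool [ 0.0104 -0.0003 -0.035 ]
317 0.14744638 [0.4524 0.1724 0.1389] tool [ 0.0103 -0.0003 -0.0369]
320 0.14662504 [0.453  0.1726 0.14  ] tool [ 0.0097 -0.0003 -0.0379]
323 0.14386795 [0.4526 0.1725 0.1427] tool [ 0.0101 -0.0003 -0.0407]
326 0.14244093 [0.4528 0.1725 0.1443] tool [ 0.0098 -0.0003 -0.0423]
329 0.14023371 [0.4526 0.1724 0.1466] tool [ 0.01   -0.0003 -0.0446]
breaker 1605 [0.4608 0.1741 0.0559]
start 817 [0.5233 0.2812 0.0613]
stop 2343 [0.4406 0.2622 0.0769]
```

View pics/w4.png

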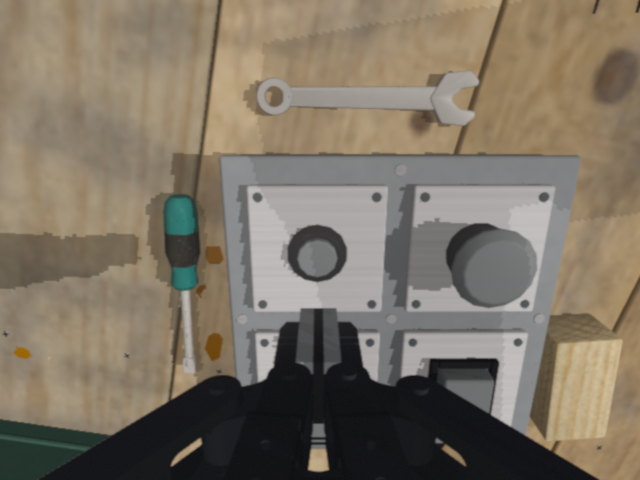

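>>> {"api": "send_rows", "payload": {
  "plan": [
    [[-0.028, 0, 0], [0, 0.3, 0]],
    [[-0.028, 0, 0], [0, 0, 0]],
    [[-0.028, 0, 0], [0, 0, 0]],
    [[-0.0265, -0.001, 0], [0, 0, 0]],
    [[0, 0, 0], [0, 0, 0]],
    [[0, 0, 0], [0, 0, 0]]
  ]
}}

```text
clock: 6.8
tool_pos: [0.5698, 0.1971, 0.0909]
ee_rot: [[-0.977, -0.214, -0.011], [-0.214, 0.977, 0.001], [0.011, 0.003, -1.0]]
contact_force: [-0.4, -0.4, -0.5]
opening: -0.0001
```

```bash
python3 to.py .5708 .1978 .05; python3 look.py 5 scene
```

```text
6.8 [0.5698 0.1971 0.0909] yaw -167.63175698358424 z axis [-0.0114  0.0005 -0.9999] F [-0.4306 -0.4195 -0.4747]
tool delta [-0.0016  0.0003  0.0409]
6.8 [0.5698 0.1971 0.0909] [ 0.3309  0.3034 -0.071   1.2071  0.0042  0.115 ] -0.00010668290896748958 [-0.4306 -0.4195 -0.4747]
[[-0.9767 -0.2142 -0.0114]
 [-0.2142  0.9768  0.0005]
 [ 0.0111  0.0029 -0.9999]]
scene breaker_top 0.39 [278.2 220.3] [0.4556 0.163  0.066 ] [0.4626 0.1705 0.0551]
scene breaker_top 0.34 [254.1 250.9] [0.3416 0.1378 0.066 ] [0.3729 0.1778 0.0053]
scene rocker_end 0.63 [297.2 191.9] [0.5691 0.1977 0.064 ] [0.5686 0.1972 0.0646]
scene rocker_end 0.58 [263.  184.2] [0.5304 0.2916 0.064 ] [0.5331 0.2947 0.0603]
scene start_top 0.63 [262.4 183.4] [0.5339 0.2977 0.061 ] [0.5423 0.3074 0.0493]
scene stop_top 0.43 [245.9 198.7] [0.4506 0.2761 0.077 ] [0.4515 0.2773 0.0756]
```

>>> {"api": "send_rows", "payload": {
  "plan": [
    [[-0.001, 0, 0.015], [0, -0.6, 0]],
    [[0, 0, 0.015], [0, 0, 0]],
    [[0, 0, 0.012], [0, 0, 0]],
    [[0, 0, 0.003], [0, 0, 0]],
    [[0, 0, 0.003], [0, 0, 0]]
  ]
}}

```text
clock: 7.55
tool_pos: [0.57, 0.1979, 0.0465]
ee_rot: [[-0.977, -0.215, 0.007], [-0.215, 0.977, 0.005], [-0.008, 0.004, -1.0]]
contact_force: [-0.4, -0.6, 1.2]
opening: -0.0
```

>>> {"api": "send_rows", "payload": {
  "plan": [
    [[0, 0, 0.003], [0, 0, 0]],
    [[0, 0, 0.003], [0, 0, 0]]
  ]
}}

```text
clock: 7.75
tool_pos: [0.5704, 0.1981, 0.041]
ee_rot: [[-0.977, -0.215, 0.008], [-0.215, 0.977, 0.006], [-0.009, 0.004, -1.0]]
contact_force: [0.9, 0.1, 2.3]
opening: 0.0001
```

>>> {"api": "send_rows", "payload": {
  "plan": [
    [[0, 0, 0.003], [0, 0, 0]],
    [[0, 0, 0.003], [0, 0, 0]],
    [[0, 0, 0.003], [0, 0, 0]]
  ]
}}

```text
clock: 8.05
tool_pos: [0.5722, 0.1985, 0.0332]
ee_rot: [[-0.977, -0.215, 0.012], [-0.215, 0.977, 0.007], [-0.013, 0.004, -1.0]]
contact_force: [-0.4, -0.9, 3.3]
opening: -0.0002
```

>>> {"api": "send_rows", "payload": {
  "plan": [
    [[0, 0, 0.003], [0, 0, 0]]
  ]
}}

```text
clock: 8.15
tool_pos: [0.5724, 0.1986, 0.0305]
ee_rot: [[-0.977, -0.215, 0.012], [-0.215, 0.977, 0.007], [-0.013, 0.004, -1.0]]
contact_force: [-8.4, -2.6, 30.2]
opening: -0.0006
```

>>> {"api": "send_rows", "payload": {
  "plan": [
    [[0, 0, 0.001], [0, 0, 0]],
    [[0, 0, -0.01], [0, 0, 0]],
    [[0, 0, -0.02], [0, 0, 0]],
    [[0, 0, -0.02], [0, 0, 0]],
    [[0, 0, -0.02], [0, 0, 0]],
    [[0, 0, 0], [0, 0, 0]]
  ]
}}

```text
clock: 8.75
tool_pos: [0.5699, 0.1978, 0.1023]
ee_rot: [[-0.977, -0.215, 0.009], [-0.215, 0.977, 0.006], [-0.01, 0.004, -1.0]]
contact_force: [0.3, 0.9, 0.5]
opening: -0.0003
```

```bash
python3 to.py .530 .2805 .05
```

```text
8.75 [0.5699 0.1978 0.1023] yaw -167.57606570357464 z axis [ 0.0088  0.0064 -0.9999] F [0.2678 0.9433 0.5117]
tool delta [0.0217 0.0891 0.0524]
```

>>> {"api": "send_rows", "payload": {
  "plan": [
    [[0.007, 0.03, 0], [0, 0.4, 0]],
    [[0.007, 0.03, 0], [0, 0, 0]],
    [[0.007, 0.028, 0], [0, 0, 0]],
    [[0, 0, 0], [0, 0, 0]],
    [[0, 0, 0], [0, 0, 0]]
  ]
}}

```text
clock: 9.25
tool_pos: [0.5287, 0.2807, 0.0991]
ee_rot: [[-0.977, -0.213, -0.001], [-0.213, 0.977, 0.003], [0.001, 0.004, -1.0]]
contact_force: [0.7, 0.0, -0.5]
opening: -0.0001
```

```bash
python3 to.py .530 .2805 .05;  python3 - <<'E'
from h import *
np.set_printoptions(precision=4,suppress=True)
th=np.radians(12.3);ex=np.array([np.cos(th),np.sin(th)]);ey=np.array([-ex[1],ex[0]]);c=np.array([.549,.193])
for cam in("wrist","scene","top"):
    s=env.snapshot(cam);cv2.imwrite(f"pics/{cam}6.png",s["pixels"][:,:,::-1])
    K=s["mtx"];R=np.array(s["rotation"]);p=np.array(s["position"])
    v,u=np.mgrid[0:480,0:640];z=s["z_map"]
    P=(np.stack([u,v,np.ones_like(u)],-1)@np.linalg.inv(K).T*z[...,None])@R.T+p
    a=(P[...,:2]-c)@ex;b=(P[...,:2]-c)@ey
    for lo in np.arange(-.03,.03,.01):
        k=(z>0)&(abs(b)<.012)&(a>lo)&(a<lo+.01)&(P[...,2]<.08)&(P[...,2]>.03)
        print(cam,"rocker a=%.3f"%(lo+.005),k.sum(),np.median(P[k][:,2]) if k.sum() else None)
E
```

```text
9.25 [0.5287 0.2807 0.0991] yaw -167.69594415377088 z axis [-0.0013  0.0034 -1.    ] F [ 0.7404  0.0461 -0.4892]
tool delta [-0.0013 -0.0006  0.0491]
wrist rocker a=-0.025 1314 0.0657844901379144
wrist rocker a=-0.015 756 0.06270664550162151
wrist rocker a=-0.005 714 0.059061756135408275
wrist rocker a=0.005 744 0.05667401110265165
wrist rocker a=0.015 732 0.05642917134682114
wrist rocker a=0.025 737 0.05657869015629219
scene rocker a=-0.025 38 0.05083502405170459
scene rocker a=-0.015 23 0.06092678043675415
scene rocker a=-0.005 18 0.05860322805777818
scene rocker a=0.005 22 0.057933992027450754
scene rocker a=0.015 22 0.056364321626478975
scene rocker a=0.025 21 0.05667796023620675
top rocker a=-0.025 43 0.06365286305443862
top rocker a=-0.015 40 0.05967219287924774
top rocker a=-0.005 37 0.057490784006217543
top rocker a=0.005 40 0.05499506576979174
top rocker a=0.015 39 0.054752012169287934
top rocker a=0.025 38 0.05484151454403563
```

View pics/wrist6.png

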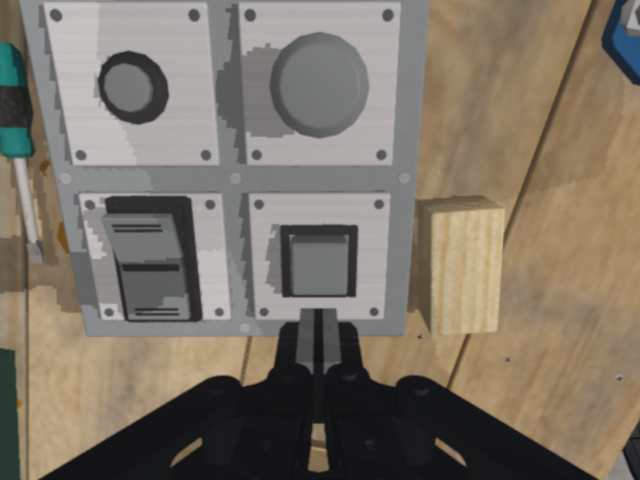

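>>> {"api": "send_rows", "payload": {
  "plan": [
    [[-0.001, 0, 0.015], [0, 0, 0]],
    [[0, 0, 0.015], [0, 0, 0]],
    [[0, 0, 0.015], [0, 0, 0]],
    [[0, 0, 0.009], [0, 0, 0]],
    [[0, 0, 0.003], [0, 0, 0]],
    [[0, 0, 0.003], [0, 0, 0]]
  ]
}}

```text
clock: 10.0
tool_pos: [0.5336, 0.2759, 0.0382]
ee_rot: [[-0.979, -0.204, 0.001], [-0.204, 0.979, 0.004], [-0.002, 0.004, -1.0]]
contact_force: [-0.2, -0.4, 0.3]
opening: -0.0
```

>>> {"api": "send_rows", "payload": {
  "plan": [
    [[0.003, 0.005, -0.001], [0, 0, 0]],
    [[0, 0, 0], [0, 0, 0]]
  ]
}}

```text
clock: 10.2
tool_pos: [0.5298, 0.2802, 0.0397]
ee_rot: [[-0.979, -0.203, 0.002], [-0.203, 0.979, 0.004], [-0.003, 0.004, -1.0]]
contact_force: [0.1, 0.5, 0.4]
opening: -0.0001
```

>>> {"api": "send_rows", "payload": {
  "plan": [
    [[0, 0, 0.004], [0, 0, 0]],
    [[0, 0, 0.003], [0, 0, 0]],
    [[0, 0, 0.003], [0, 0, 0]],
    [[0, 0, 0.002], [0, 0, 0]]
  ]
}}

```text
clock: 10.6
tool_pos: [0.5306, 0.281, 0.0296]
ee_rot: [[-0.979, -0.204, 0.005], [-0.204, 0.979, 0.005], [-0.006, 0.004, -1.0]]
contact_force: [-4.8, -4.3, 17.6]
opening: 0.0001
```

>>> {"api": "send_rows", "payload": {
  "plan": [
    [[0, 0, 0.001], [0, 0, 0]],
    [[0, 0, 0.001], [0, 0, 0]],
    [[0, 0, 0.001], [0, 0, 0]],
    [[0, 0, 0.001], [0, 0, 0]],
    [[0, 0, 0.001], [0, 0, 0]]
  ]
}}

```text
clock: 11.1
tool_pos: [0.5306, 0.281, 0.0298]
ee_rot: [[-0.979, -0.204, 0.008], [-0.204, 0.979, 0.007], [-0.01, 0.005, -1.0]]
contact_force: [-3.4, -2.3, 9.7]
opening: 0.0004
```

>>> {"api": "send_rows", "payload": {
  "plan": [
    [[0, 0, -0.012], [0, 0, 0]],
    [[0, 0, -0.02], [0, 0, 0]],
    [[0, 0, -0.02], [0, 0, 0]],
    [[0, 0, -0.02], [0, 0, 0]],
    [[0, 0, -0.02], [0, 0, 0]],
    [[0, 0, 0], [0, 0, 0]],
    [[0, 0, 0], [0, 0, 0]]
  ]
}}

```text
clock: 11.8
tool_pos: [0.5302, 0.2809, 0.127]
ee_rot: [[-0.979, -0.204, 0.009], [-0.204, 0.979, 0.009], [-0.011, 0.007, -1.0]]
contact_force: [-0.1, -0.0, -0.8]
opening: -0.0004
```

```bash
python3 tip.py 7 | tail -4;python3 look.py 7 top
```

```text
329 0.14090398 [0.5204 0.2782 0.1708] tool [ 0.0097 -0.0003 -0.044 ]
breaker 1865 [0.4618 0.1755 0.0559]
start 1738 [0.5294 0.2799 0.0614]
stop 2863 [0.4407 0.2624 0.0768]
11.85 [0.5303 0.2809 0.127 ] [ 0.4854  0.2667 -0.0399  1.252   0.0033  0.2798] -7.716337254955629e-05 [ 0.0877  0.5872 -0.5242]
[[-0.9789 -0.2042  0.0093]
 [-0.2042  0.9789  0.0086]
 [-0.0108  0.0065 -0.9999]]
top breaker_top 0.64 [249.4 243.2] [0.4611 0.1744 0.066 ] [0.4629 0.1762 0.0547]
top breaker_top 0.36 [235.1 233.6] [0.4838 0.2082 0.066 ] [0.4878 0.2121 0.0442]
top rocker_end 0.77 [243.2 197.9] [0.5694 0.1915 0.064 ] [0.5717 0.193  0.0546]
top start_top 0.58 [204.7 213. ] [0.5343 0.2819 0.061 ] [0.5344 0.2821 0.0603]
top stop_top 0.6 [211.8 249.8] [0.4444 0.259  0.077 ] [0.3586 0.1351 0.6424]
```

View pics/w7.png

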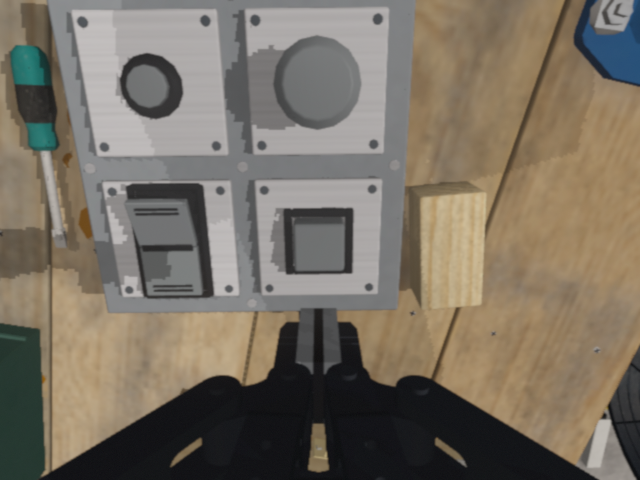

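```bash
python3 -c "
from cell import env
print(env.close_job())"
```

```text
the job is handed in; nothing more can be done
None
```

The job is done and handed in at about 11.9 s of the 38 s allowed. I used the closed fingers in the order asked:

- **Breaker:** I pushed it to a hard stop at about 43 N. Afterwards its top measured 55.9 mm above the bench, which is fully home.
- **Rocker:** I pushed the raised far end to a stop at about 30 N. The far half then measured level at about 56 mm, and the near half was raised.
- **Start button:** I pressed it to its stop (17.6 N), held it in for about half a second (9.7 N at the end of the hold), and let it go. It is back out at 61.4 mm.
- **Stop button and loose items:** I never went near the stop button, and it still measures 77 mm. In the last wrist picture the screwdriver and offcut look undisturbed. I didn't check the other tools again at the end, but the arm didn't go near them during the work. The arm ended clear of everything.

Two readings disagreed along the way:

- **Tool height:** the reported tool height did not match where the fingertips were. The cameras and contact put them about 26 mm above the reported point, not 11 mm below it. I saw this before touching anything and used the measured offset.
- **Camera positions:** the cameras differed by up to about 5 mm in where they placed the controls. I took values between them.

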